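# Take the laptop drive out of the bench holder and show its circuit-board side

## Task

The laptop drive is locked on edge in the slide-jaw holder: slide the jaw back by its post until the drive is free, then draw the drive out upward. Tip it so that its green circuit-board side looks up at a slant of about 45 degrees, midway between upright and lying level, and keep it raised, with all of it at least 15 cm above the bench. Finish while still holding it like that, steady and in the gripper alone; leave the jaw open and the other things on the bench where they are.

Things in the scene. Friction and masses are not known exactly. Their poses are not given: they have to be found in the camera images.
- drive_center (a point): Centre of the laptop drive: slab 100 long (y), 70 high (z), 9.5 mm thick (x), 115 g; +x points out of the face with the green circuit board and chips, -x out of the plain metal cover. It starts standing on a long edge in the holder, this point 47 mm and its top edge 82 mm above the bench. Grip its two large faces from above, at mid-length, near the top edge.
- holder: Fixed slide-jaw holder; dark steel bed 70 x 240 x 12 mm. Origin on the bench below the drive's centre; y along the bed (-70 to +170 mm) and the slide, axes parallel to the drive's at the start. Steel jaws take 8 mm of each drive end in 12 mm slots: fixed one at y -61 to -41 mm, 57 mm above the bench; moving one at +y, 91 mm, with a cap that laps 7 mm over the drive's top corner.
- jaw_post (a point): Grip point on the moving jaw's upright post, on its axis, 64 mm above the bench, 106 mm in holder +y from the holder's origin when closed. The black-sleeved post is 18 mm (holder x) by 14 mm (holder y), its top 82 mm above the bench; 36 mm of free room lie between it and the jaw, above the jaw's foot (top 23 mm above the bench).
- jaw (a joint): Slide of the moving jaw in m: 0 closed, grows as it opens in holder +y, stop at 0.035. It starts within 3 mm of closed. The drive is free from about 0.009 on. Friction of about 3 N; the jaw stays where it is left.
- laptop: Bystander: opened laptop base, 310 x 220 mm, about 20 mm high, fixed on the bench to the robot's left. Origin at the centre of its underside.
- parts_tray: Bystander: grey six-compartment tray 100 x 140 x 25 mm, loose. Origin at the centre of its underside.
- screwdriver: Bystander: loose screwdriver 170 mm long, lying on the bench along its own x.
- screw_jar: Bystander: clear screw jar with a black cap, 52 mm across and 60 mm high, loose. Origin at the centre of its underside.
Mind the look-alikes: they are no part of the job. There is more than one size of the holder; the job needs the larger.

How it is judged:
On the way, in this order (a step that is already met when the one before it is completed fails the run):
1. the jaw is slid back clear of the drive while the drive still stands in the holder (value of joint jaw above 0.01 m and distance of drive_center from where it was at the start of the episode below 0.02 m), for 0.2 s.
2. the drive is drawn out upward, clear of the holder (height (world z) of drive_center above 0.11 m and contact force between drive and holder below 0.3 N), for 0.1 s.
At the end, for the whole second after the job is handed in: the drive is held in the fingers alone, touching nothing else, its centre more than 16 cm above the bench, at rest, its circuit-board side looking up with its normal 30 to 60 degrees from vertical; the jaw is still open (height (world z) of drive_center above 0.16 m and angle between drive_center's own x axis and vertical between 0.52 and 1.05 rad and contact force between drive and the fingers above 1 N and contact force between drive and holder below 0.3 N and contact force between drive and laptop below 0.3 N and value of joint jaw above 0.008 m and linear speed of drive below 0.03 m/s and angular speed of drive below 0.2 rad/s); the arm keeps its last pose, push and grip.
It fails at once if a bystander is moved by more than 2 cm (distance of any of parts_tray, screwdriver, screw_jar from where it was at the start of the episode above 0.02 m).
It also fails if it takes over 48 s, if anything falls off the work surface, if the arm or the gripper's body presses on something with over 40 N, if the wrist force passes 120 N, or if a joint passes its speed limit or range.

## Robot

A 7-joint arm with a two-finger parallel gripper is mounted at the origin on the work surface. World frame = base frame: x ahead of the robot, y to its left, z up, the work surface at z = 0. Lengths are in m, angles in rad, forces in N, time in s.
With the tool pointing down it reaches from about 0.425 to 0.975 m from the base axis. Payload 16.7 kg.
Tool frame: the origin (TCP) lies midway between the tips of the shut fingers; the grasp point (between the pads) lies 19 mm behind it (grasp_offset is the distance from the TCP to the grasp point, in m); z points along the fingers, y is the line along which they close (so a half turn about z gives the same grasp; the last joint's range is limited). The gripper opens to 85 mm and grips with 20 to 120 N. Pads are 22 mm wide; open, the fingers measure 114 mm over their backs; the gripper's body (76 mm by 85 mm) begins 54 mm behind the grasp point. The pads swing forward as they close: fully open they stand 13 mm farther back than shut.
Start: joints at [-1.468, 0.426, 0.074, 1.606, -0.034, 1.111, -0.067], TCP at [0.169, 0.654, 0.211] pointing down, gripper open.
Joint ranges: [-2.85, 2.85], [-0.5, 2.14], [-1.23, 1.37], [0.21, 2.46], [-1.02, 4.16], [0.16, 2.05], [-2.73, 2.73]. Speed limits (rad/s): [1.89, 1.89, 2.39, 2.39, 3.01, 3.01, 3.01].

## Interface

Orientations are given as a rotation vector (axis times angle).
In Python, from cell import * gives the robot as it stands. The module is installed in compiled form; this text tells all that it offers.
- The arm moves only by the shell command python3 -m creep 'ROWS'. ROWS is JSON, a list of rows, each an object of numbers: "grip": the opening in per cent of the stroke, from 0 (shut) to 100 (fully open); "dx", "dy", "dz": the shift along the world's x, y, z in mm; "rx", "ry", "rz": the turn, a rotation vector about the world's x, y, z in degrees. A call has 1 to 8 rows; each row shifts and turns the commanded pose from where the row before left it; what a row does not reach is not made up. A row lasts 1/8 s, in which the tool goes at most 62.5 mm and 10.7 degrees, less where a joint would pass 70% of its speed; a pose out of reach is approached as far as the arm can. A call with a gripper value outside its range is refused whole. The fingers move at their own pace and stop on an object; the grip force is fixed at half the most. Time passes only in rows, so rows that do not move let the fingers close. It gives the time, the measured TCP pose, the force, the opening and the grip force at its end, in the units of the state.
- sense(): the state, without advancing time (a new reading comes with each control period).
- capture(name): name is "scene" or "top" or "wrist"; returns a dict with "image" (420x560x3 uint8, red, green, blue), "intrinsics" (3x3 intrinsics, pixels), "extrinsics" (4x4, takes a point from camera to world coordinates). Camera axes: x right, y down, z forward; pixel columns grow to the right and rows downward; lengths in m; the calibration is good to about 2 mm. A picture is of the moment at which its call begins. There is no depth.
- close_job(): hands the job in; it is judged then, once.
The state is a dict: "t": time; "joint_pos": joint angles; "dq": joint speeds; "joint_efforts": joint torques, N m; "tcp_pos": TCP position; "orientation": TCP orientation; "contact_force": force on the tool from outside, world axes, zero at the start; "moment": the same for the moment, N m; "gripper_width": opening from 0.0 (shut) to 1.0 (fully open); "gripper_force": force on a finger pad.
Only numpy, scipy, OpenCV 4.12 (cv2) and the standard library are available. Lean on these libraries where they do the work, as an engineer would, in place of code of your own. Each camera call takes 0.05 s, during which the arm holds its last target. There are 200 camera calls.

## Working session

There is one attempt and no reset: what is moved stays moved. The work goes in short steps, Python scripts to look and compute and a shell command to move; the robot and the scene stay as the last step left them, time stands still between calls to the robot, and variables do not carry over. Pictures are saved under pics/ and viewed, at most 10 in all, crops included, and the job is handed in when it is done.

```bash
mkdir -p pics; cat > h.py <<'E'
from cell import *
import numpy as np, cv2
def snap(n,f):
    c=capture(n); cv2.imwrite(f'pics/{f}.png',c['image'][:,:,::-1]); np.savez(f'pics/{f}.npz',**c); return c
def ray(c,u,v,z):
    K=c['intrinsics'];T=c['extrinsics']
    d=T[:3,:3]@np.linalg.solve(K,[u,v,1.]);o=T[:3,3]
    return o+d*(z-o[2])/d[2]
E
python3 - <<'E'
from h import *
a=snap('scene','s0');b=snap('top','t0')
cv2.imwrite('pics/both.png',cv2.resize(np.vstack([a['image'],b['image']])[:,:,::-1],None,fx=.714,fy=.714))
for c in (a,b): print(c['extrinsics'].round(3),c['intrinsics'].round(1))
s=sense();print(s['t'],s['tcp_pos'],s['orientation'],s['gripper_width'])
E
```

```text
[[ 0.429  0.777 -0.46   1.041]
 [ 0.903 -0.361  0.233 -0.18 ]
 [ 0.015 -0.515 -0.857  0.952]
 [ 0.     0.     0.     1.   ]] [[383.2   0.  279.5]
 [  0.  383.2 208.3]
 [  0.    0.    1. ]]
[[-0.014 -0.974  0.227  0.248]
 [-1.     0.012 -0.01   0.04 ]
 [ 0.007 -0.227 -0.974  1.412]
 [ 0.     0.     0.     1.   ]] [[482.7   0.  286.1]
 [  0.  482.7 204. ]
 [  0.    0.    1. ]]
0.1 [0.16869363 0.65320867 0.20998629] [-3.95925996e-01 -3.11646022e+00  1.74145082e-03] 1.0028565396713458
```

View pics/t0.png

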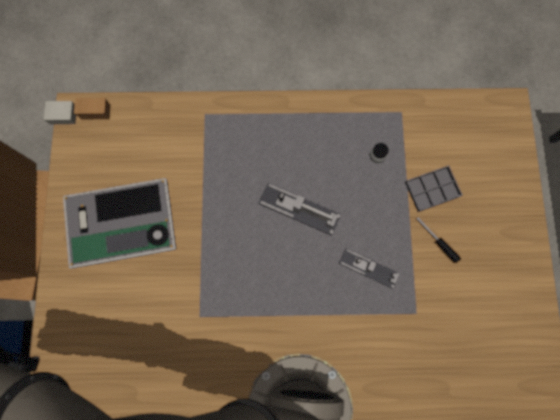

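View pics/s0.png

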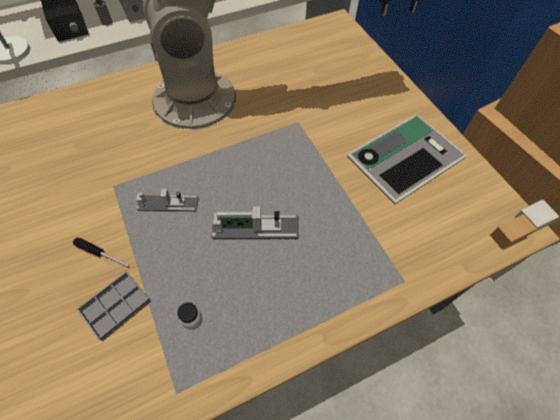

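The top view shows the larger holder at about (300,209), with its post and moving jaw on the left (world +y). The smaller look-alike is at (370,267). In the scene view the large one is at (255,225), post at (277,215), and the green board faces that camera. The small one is at (167,202). I choose the large one and check it with one crop.

```bash
python3 - <<'E'
from h import *
a=np.load('pics/s0.npz')['image'];b=np.load('pics/t0.npz')['image']
A=cv2.resize(a[195:250,200:310],None,fx=5.4,fy=5.4,interpolation=2);B=cv2.resize(b[175:245,250:350],(594,300),interpolation=2)
B=cv2.resize(b[178:240,250:350],(484,300),interpolation=2)
A=A[:,:594];B=cv2.copyMakeBorder(B,0,0,0,110,0)
cv2.imwrite('pics/crop.png',np.vstack([A,B])[:,:,::-1])
E
```

```text
(no output)
```

View pics/crop.png

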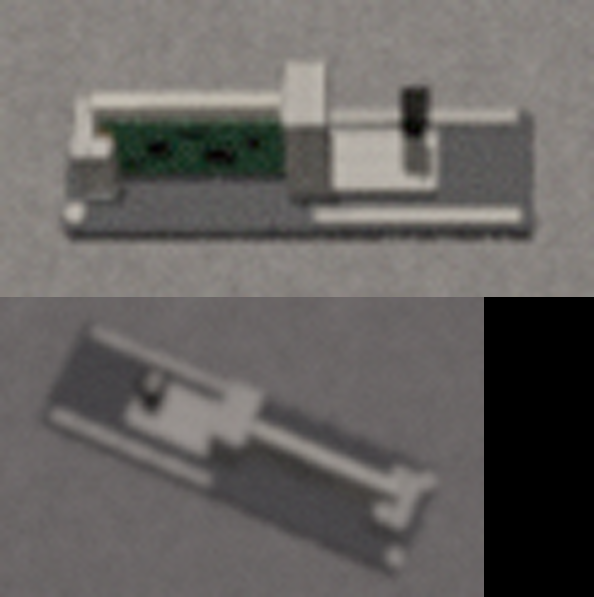

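```bash
python3 - <<'E'
from h import *
t=np.load('pics/t0.npz');s=np.load('pics/s0.npz')
T=lambda x,y,z:ray(t,250+x/4.84,178+(y-297)/4.84,z).round(4)
S=lambda x,y,z:ray(s,200+x/5.4,195+y/5.4,z).round(4)
print('post',T(152,382,.082),S(415,95,.082))
a,b=T(260,430,.082),T(395,488,.082);print('edge top',a,b,np.degrees(np.arctan2(*(a-b)[[1,0]])))
a,b=S(285,101,.082),S(90,101,.082);print('edge scene',a,b,np.degrees(np.arctan2(*(a-b)[[1,0]])))
P=[T(92,325,.012),T(45,418,.012),T(395,575,.012),T(437,480,.012)];print(P)
print('bed s',S(530,235,.012),S(68,237,.012))
E
```

```text
post [0.5826 0.0396 0.082 ] [0.5825 0.0445 0.082 ]
edge top [ 0.5529 -0.0231  0.082 ] [ 0.5173 -0.1007  0.082 ] 65.35609953429527
edge scene [ 0.5589 -0.0143  0.082 ] [ 0.5192 -0.1     0.082 ] 65.14435813009479
[array([0.6372, 0.0764, 0.012 ]), array([0.5782, 0.1057, 0.012 ]), array([ 0.4777, -0.1063,  0.012 ]), array([ 0.5362, -0.1341,  0.012 ])]
bed s [0.6445 0.0804 0.012 ] [ 0.5471 -0.1316  0.012 ]
```

Bed centre, drive edge and post agree to a few millimetres: holder origin ≈ (0.536,-0.061), y axis at 65°, post ≈ (0.582,0.040). Now moving to hover above the post with the closing line along holder x.

```bash
python3 -m creep '[{"dx":26,"dy":-38,"rz":-6.3},{"dx":26,"dy":-38,"rz":-6.3},{"dx":26,"dy":-38,"rz":-6.3},{"dx":26,"dy":-38,"rz":-6.3},{"dx":26,"dy":-38,"rz":-6.3},{"dx":26,"dy":-38,"rz":-6.3},{"dx":26,"dy":-38,"rz":-6.3},{"dx":26,"dy":-38,"rz":-6.3}]'
python3 -m creep '[{"dx":26,"dy":-38,"rz":-6.3},{"dx":26,"dy":-38,"rz":-6.3},{"dx":26,"dy":-38,"rz":-6.3},{"dx":26,"dy":-38,"rz":-6.3},{"dx":26,"dy":-38,"rz":-6.3},{"dx":26,"dy":-38,"rz":-6.3},{"dx":26,"dy":-38,"rz":-6.3},{"dx":26,"dy":-38,"rz":-6.3}]'
python3 - <<'E'
from h import *
from scipy.spatial.transform import Rotation as R
s=sense();print(s['joint_pos'].round(2) if hasattr(s['joint_pos'],'round') else s['joint_pos'],R.from_rotvec(s['orientation']).as_matrix().round(3))
c=snap('wrist','w1');print(c['extrinsics'].round(3))
E
```

```text
[-1.47  0.43  0.07  1.61 -0.03  1.11 -0.07] [[-0.968  0.25  -0.   ]
 [ 0.25   0.968 -0.001]
 [-0.    -0.001 -1.   ]]
[[ 0.25   0.934  0.254  0.104]
 [ 0.968 -0.241 -0.066  0.672]
 [-0.001  0.263 -0.965  0.373]
 [ 0.     0.     0.     1.   ]]validation failed for argument at $[0]...
validation failed for argument at $[0]...
```

View pics/w1.png

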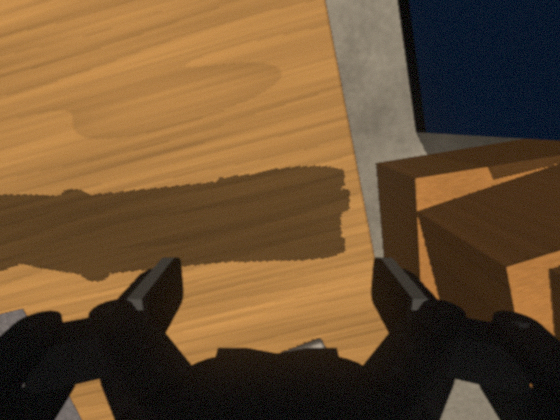

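The move was refused, probably because every row needs all its keys, so this picture only shows the start pose: bench edge, fingers at (160,310) and (400,310). I'll resend with complete rows.

```bash
python3 -m creep '[{"grip":100,"dx":26,"dy":-38,"dz":0,"rx":0,"ry":0,"rz":-6.3},{"grip":100,"dx":26,"dy":-38,"dz":0,"rx":0,"ry":0,"rz":-6.3},{"grip":100,"dx":26,"dy":-38,"dz":0,"rx":0,"ry":0,"rz":-6.3},{"grip":100,"dx":26,"dy":-38,"dz":0,"rx":0,"ry":0,"rz":-6.3},{"grip":100,"dx":26,"dy":-38,"dz":0,"rx":0,"ry":0,"rz":-6.3},{"grip":100,"dx":26,"dy":-38,"dz":0,"rx":0,"ry":0,"rz":-6.3},{"grip":100,"dx":26,"dy":-38,"dz":0,"rx":0,"ry":0,"rz":-6.3},{"grip":100,"dx":26,"dy":-38,"dz":0,"rx":0,"ry":0,"rz":-6.3}]'
```

```text
t: 1.15
tcp_pos: [0.3775, 0.3481, 0.2106]
orientation: [-1.69, -2.648, -0.0]
contact_force: [0.8, -0.1, -0.3]
gripper_width: 1.002
gripper_force: 0.0
```

```bash
python3 -m creep '[{"grip":100,"dx":26,"dy":-38,"dz":0,"rx":0,"ry":0,"rz":-6.3},{"grip":100,"dx":26,"dy":-38,"dz":0,"rx":0,"ry":0,"rz":-6.3},{"grip":100,"dx":26,"dy":-38,"dz":0,"rx":0,"ry":0,"rz":-6.3},{"grip":100,"dx":26,"dy":-38,"dz":0,"rx":0,"ry":0,"rz":-6.3},{"grip":100,"dx":26,"dy":-38,"dz":0,"rx":0,"ry":0,"rz":-6.3},{"grip":100,"dx":26,"dy":-38,"dz":0,"rx":0,"ry":0,"rz":-6.3},{"grip":100,"dx":26,"dy":-38,"dz":0,"rx":0,"ry":0,"rz":-6.3},{"grip":100,"dx":0,"dy":0,"dz":0,"rx":0,"ry":0,"rz":-6.3}]'
python3 - <<'E'
from h import *
from scipy.spatial.transform import Rotation as R
s=sense();print(np.round(s['joint_pos'],2),R.from_rotvec(s['orientation']).as_matrix().round(3))
c=snap('wrist','w2');print(c['extrinsics'].round(3))
E
```

```text
t: 2.15
tcp_pos: [0.5601, 0.0798, 0.2106]
orientation: [2.66, 1.669, -0.0]
contact_force: [-0.6, 0.2, -0.3]
gripper_width: 1.0
gripper_force: 0.0
[-0.82  0.29  0.69  1.88 -0.21  1.04 -0.49] [[ 0.435  0.9    0.001]
 [ 0.9   -0.435 -0.001]
 [-0.001  0.001 -1.   ]]
[[ 0.901 -0.42  -0.112  0.588]
 [-0.434 -0.869 -0.237  0.141]
 [ 0.002  0.262 -0.965  0.374]
 [ 0.     0.     0.     1.   ]]
```

View pics/w2.png

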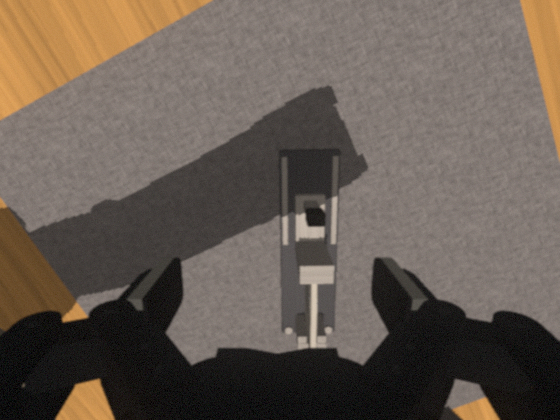

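The wrist view shows the holder almost vertical in the image: black post at (316,217), jaw cap at (317,270), and the drive's top edge from (312,285) to (314,340).

```bash
python3 - <<'E'
from h import *
c=np.load('pics/w2.npz')
print('post',ray(c,316,218,.082).round(4))
im=c['image'];print(im[290:335:15,302:326].mean(2).astype(int))
g=im[200:235,300:332].mean(2);m=(g<40).astype(np.uint8);ys,xs=np.nonzero(m);print('blk',xs.min()+300,xs.max()+300,ys.min()+200,ys.max()+200)
for p in[(313,290),(314,335)]:print(ray(c,*p,.082).round(4))
for r in (260,):
  print([ray(c,u,r,.012).round(4) for u in (281,339)])
E
```

```text
post [0.5847 0.0457 0.082 ]
[[ 83  84  78  74  67  67  73  87 113 155 185 194 198 192 170 134  97  85
   88  88  85  86  86  89]
 [ 84  81  81  74  68  64  73  93 125 160 188 198 196 191 177 140  98  86
   83  86  85  85  83  88]
 [ 67  62  57  65  68  76  74  85 125 166 189 196 196 185 155 110  77  66
   67  62  66  70  79  82]]
blk 306 324 208 224
[ 0.5506 -0.0236  0.082 ]
[ 0.5297 -0.0732  0.082 ]
[array([ 0.5227, -0.0081,  0.012 ]), array([ 0.5875, -0.0394,  0.012 ])]
```

```bash
python3 -m creep '[{"grip":100,"dx":12,"dy":-19,"dz":0,"rx":0,"ry":0,"rz":0.8},{"grip":100,"dx":11,"dy":-19,"dz":-15,"rx":0,"ry":0,"rz":0},{"grip":100,"dx":0,"dy":0,"dz":-40,"rx":0,"ry":0,"rz":0},{"grip":100,"dx":0,"dy":0,"dz":-40,"rx":0,"ry":0,"rz":0},{"grip":100,"dx":0,"dy":0,"dz":-40,"rx":0,"ry":0,"rz":0},{"grip":100,"dx":0,"dy":0,"dz":-28,"rx":0,"ry":0,"rz":0},{"grip":20,"dx":0,"dy":0,"dz":0,"rx":0,"ry":0,"rz":0},{"grip":0,"dx":0,"dy":0,"dz":0,"rx":0,"ry":0,"rz":0}]'
python3 -m creep '[{"grip":0,"dx":0,"dy":0,"dz":0,"rx":0,"ry":0,"rz":0},{"grip":0,"dx":0,"dy":0,"dz":0,"rx":0,"ry":0,"rz":0},{"grip":0,"dx":0,"dy":0,"dz":0,"rx":0,"ry":0,"rz":0},{"grip":0,"dx":0,"dy":0,"dz":0,"rx":0,"ry":0,"rz":0}]'
```

```text
t: 3.2
tcp_pos: [0.5823, 0.0457, 0.0486]
orientation: [2.641, 1.701, 0.001]
contact_force: [0.5, -0.4, 0.6]
gripper_width: 0.602
gripper_force: 0.0
t: 3.7
tcp_pos: [0.5854, 0.0446, 0.0495]
orientation: [2.639, 1.697, 0.009]
contact_force: [13.5, -6.7, -0.8]
gripper_width: 0.186
gripper_force: 61.9
```

Post gripped (opening ≈ 16–18 mm). Now sliding about 26 mm along holder +y and easing the side force.

```bash
python3 -m creep '[{"grip":0,"dx":2,"dy":-1,"dz":0,"rx":0,"ry":0,"rz":0},{"grip":0,"dx":2,"dy":4.5,"dz":0,"rx":0,"ry":0,"rz":0},{"grip":0,"dx":2,"dy":4.5,"dz":0,"rx":0,"ry":0,"rz":0},{"grip":0,"dx":2,"dy":4.5,"dz":0,"rx":0,"ry":0,"rz":0},{"grip":0,"dx":2,"dy":4.5,"dz":0,"rx":0,"ry":0,"rz":0},{"grip":0,"dx":2,"dy":4.5,"dz":0,"rx":0,"ry":0,"rz":0},{"grip":0,"dx":0,"dy":0,"dz":0,"rx":0,"ry":0,"rz":0}]'
```

```text
t: 4.58
tcp_pos: [0.5959, 0.0671, 0.0494]
orientation: [2.641, 1.699, 0.006]
contact_force: [4.0, 0.2, 8.6]
gripper_width: 0.188
gripper_force: 63.1
```

Jaw opened about 25 mm. Release, rise, move over the drive and take a look.

```bash
python3 -m creep '[{"grip":100,"dx":0,"dy":0,"dz":0,"rx":0,"ry":0,"rz":0},{"grip":100,"dx":0,"dy":0,"dz":0,"rx":0,"ry":0,"rz":0},{"grip":100,"dx":0,"dy":0,"dz":0,"rx":0,"ry":0,"rz":0},{"grip":100,"dx":0,"dy":0,"dz":45,"rx":0,"ry":0,"rz":0},{"grip":100,"dx":0,"dy":0,"dz":45,"rx":0,"ry":0,"rz":0},{"grip":100,"dx":-20,"dy":-42,"dz":10,"rx":0,"ry":0,"rz":0},{"grip":100,"dx":-20,"dy":-42,"dz":0,"rx":0,"ry":0,"rz":0},{"grip":100,"dx":-19,"dy":-42,"dz":0,"rx":0,"ry":0,"rz":0}]'
python3 -m creep '[{"grip":100,"dx":0,"dy":0,"dz":0,"rx":0,"ry":0,"rz":0}]'
python3 - <<'E'
from h import *
w=snap('wrist','w3');t=snap('top','t3');s=snap('scene','s3')
A=cv2.resize(w['image'],(400,300));B=cv2.resize(t['image'][170:260,230:350],(400,300),interpolation=2)
C=cv2.resize(s['image'][185:260,190:290],(400,300),interpolation=2)
cv2.imwrite('pics/m3.png',np.vstack([np.hstack([A,B]),np.hstack([C,C*0])])[:,:,::-1])
E
```

```text
t: 5.58
tcp_pos: [0.534, -0.06, 0.1478]
orientation: [-2.642, -1.7, -0.001]
contact_force: [0.8, -0.8, -1.3]
gripper_width: 1.004
gripper_force: 0.0
t: 5.7
tcp_pos: [0.5333, -0.0622, 0.1479]
orientation: [-2.646, -1.693, -0.0]
contact_force: [-0.3, -0.1, 0.5]
gripper_width: 1.001
gripper_force: 0.0
```

View pics/m3.png

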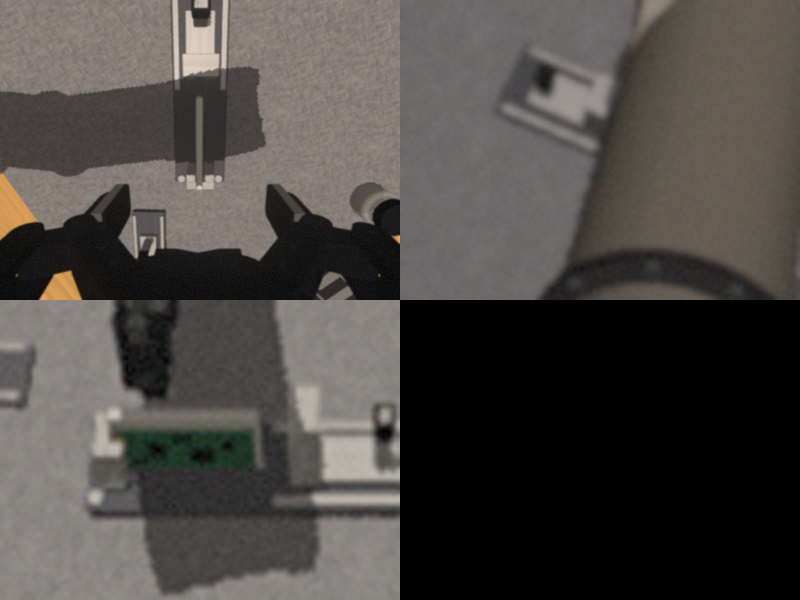

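The drive still stands in the fixed jaw and the moving jaw is clear. In the full wrist image the drive's top edge runs from (279,136) to (279,~252), centred between the fingers.

```bash
python3 - <<'E'
from h import *
c=np.load('pics/w3.npz');s=sense();p=s['tcp_pos']
a,b=ray(c,279,136,.082),ray(c,279,250,.082);print(a,b,np.linalg.norm(a-b),p)
u=(a-b)/np.linalg.norm(a-b);print(np.degrees(np.arctan2(u[1],u[0])));tgt=a-.05*u
print('d mm',(tgt-p)*1e3)
E
```

```text
[ 0.55865688 -0.00844727  0.082     ] [ 0.52261566 -0.08703463  0.082     ] 0.08645774482034624 [ 0.53514486 -0.05832584  0.14763104]
65.36317631421042
d mm [  2.66876195   4.4301494  -65.6310412 ]
```

```bash
python3 -m creep '[{"grip":100,"dx":2,"dy":4,"dz":-20,"rx":0,"ry":0,"rz":0},{"grip":100,"dx":0,"dy":0,"dz":-30,"rx":0,"ry":0,"rz":0},{"grip":100,"dx":0,"dy":0,"dz":-30,"rx":0,"ry":0,"rz":0},{"grip":100,"dx":0,"dy":0,"dz":-18,"rx":0,"ry":0,"rz":0},{"grip":30,"dx":0,"dy":0,"dz":0,"rx":0,"ry":0,"rz":0},{"grip":15,"dx":0,"dy":0,"dz":0,"rx":0,"ry":0,"rz":0},{"grip":0,"dx":0,"dy":0,"dz":0,"rx":0,"ry":0,"rz":0},{"grip":0,"dx":0,"dy":0,"dz":0,"rx":0,"ry":0,"rz":0}]'
python3 -m creep '[{"grip":0,"dx":0,"dy":0,"dz":0,"rx":0,"ry":0,"rz":0},{"grip":0,"dx":0,"dy":0,"dz":0,"rx":0,"ry":0,"rz":0},{"grip":0,"dx":0,"dy":0,"dz":0,"rx":0,"ry":0,"rz":0},{"grip":0,"dx":0,"dy":0,"dz":0,"rx":0,"ry":0,"rz":0}]'
```

```text
t: 6.85
tcp_pos: [0.5372, -0.0549, 0.0502]
orientation: [2.642, 1.7, 0.002]
contact_force: [0.5, -0.0, 0.9]
gripper_width: 0.146
gripper_force: 0.0
t: 7.35
tcp_pos: [0.5377, -0.0551, 0.0503]
orientation: [2.641, 1.699, 0.002]
contact_force: [1.6, -0.4, 7.7]
gripper_width: 0.091
gripper_force: 59.5
```

Gripped, with the opening reading about 8 mm. Draw it straight up, gently at first.

```bash
python3 -m creep '[{"grip":0,"dx":0,"dy":0,"dz":10,"rx":0,"ry":0,"rz":0},{"grip":0,"dx":0,"dy":0,"dz":20,"rx":0,"ry":0,"rz":0},{"grip":0,"dx":0,"dy":0,"dz":25,"rx":0,"ry":0,"rz":0},{"grip":0,"dx":0,"dy":0,"dz":25,"rx":0,"ry":0,"rz":0},{"grip":0,"dx":0,"dy":0,"dz":30,"rx":0,"ry":0,"rz":0},{"grip":0,"dx":0,"dy":0,"dz":30,"rx":0,"ry":0,"rz":0},{"grip":0,"dx":0,"dy":0,"dz":30,"rx":0,"ry":0,"rz":0},{"grip":0,"dx":0,"dy":0,"dz":30,"rx":0,"ry":0,"rz":0}]'
python3 -m creep '[{"grip":0,"dx":0,"dy":0,"dz":30,"rx":0,"ry":0,"rz":0},{"grip":0,"dx":0,"dy":0,"dz":0,"rx":0,"ry":0,"rz":0}]'
```

```text
t: 8.35
tcp_pos: [0.5362, -0.0552, 0.251]
orientation: [-2.642, -1.699, 0.0]
contact_force: [-0.1, 0.1, -1.1]
gripper_width: 0.089
gripper_force: 58.9
t: 8.6
tcp_pos: [0.5374, -0.0552, 0.2818]
orientation: [2.642, 1.699, 0.005]
contact_force: [-0.2, 0.7, -2.0]
gripper_width: 0.094
gripper_force: 58.9
```

```bash
python3 -m creep '[{"grip":0,"dx":0,"dy":0,"dz":0,"rx":-3.2,"ry":-6.8,"rz":0},{"grip":0,"dx":0,"dy":0,"dz":0,"rx":-3.2,"ry":-6.8,"rz":0},{"grip":0,"dx":0,"dy":0,"dz":0,"rx":-3.2,"ry":-6.8,"rz":0},{"grip":0,"dx":0,"dy":0,"dz":0,"rx":-3.2,"ry":-6.8,"rz":0},{"grip":0,"dx":0,"dy":0,"dz":0,"rx":-3.2,"ry":-6.8,"rz":0},{"grip":0,"dx":0,"dy":0,"dz":0,"rx":-3.2,"ry":-6.8,"rz":0},{"grip":0,"dx":0,"dy":0,"dz":0,"rx":0,"ry":0,"rz":0},{"grip":0,"dx":0,"dy":0,"dz":0,"rx":0,"ry":0,"rz":0}]'
python3 - <<'E'
from h import *
from scipy.spatial.transform import Rotation as R
s=sense();print(np.round(s['joint_pos'],2),R.from_rotvec(s['orientation']).as_matrix().round(3))
c=snap('scene','s4');cv2.imwrite('pics/s4c.png',cv2.resize(c['image'][80:290,130:410,::-1],(800,600)))
E
```

```text
t: 9.6
tcp_pos: [0.5366, -0.0561, 0.2792]
orientation: [2.05, 1.317, 0.52]
contact_force: [-0.1, 0.7, -0.8]
gripper_width: 0.088
gripper_force: 59.1
[-0.76 -0.2   0.34  2.39  1.11  0.7  -1.63] [[ 0.42   0.655  0.629]
 [ 0.908 -0.294 -0.3  ]
 [-0.011  0.697 -0.717]]
```

View pics/s4c.png

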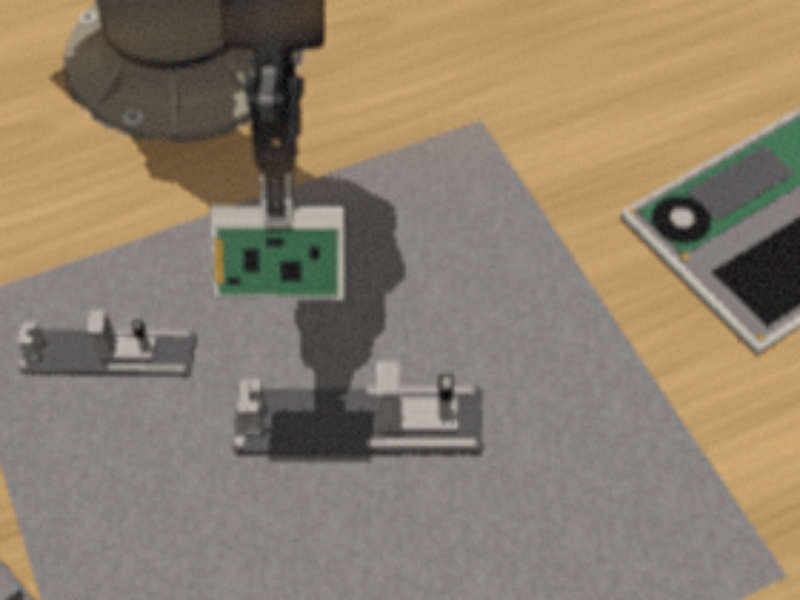

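The drive is held level at mid-length (crop pixel (278,255)), board facing up at about 46° from vertical. It is well above the bench and the jaw is open. Handing in.

```bash
python3 -m creep '[{"grip":0,"dx":0,"dy":0,"dz":0,"rx":0,"ry":0,"rz":0},{"grip":0,"dx":0,"dy":0,"dz":0,"rx":0,"ry":0,"rz":0},{"grip":0,"dx":0,"dy":0,"dz":0,"rx":0,"ry":0,"rz":0},{"grip":0,"dx":0,"dy":0,"dz":0,"rx":0,"ry":0,"rz":0}]'; python3 -c "from cell import *;print(close_job())"
```

```text
t: 10.15
tcp_pos: [0.5367, -0.0557, 0.2794]
orientation: [2.048, 1.316, 0.523]
contact_force: [0.1, 0.1, -1.1]
gripper_width: 0.089
gripper_force: 59.1
the job is handed in; nothing more can be done
None
```

I handed the job in at about 10 s: the drive is held in the gripper alone, about 27 cm up with its green side up at about 46° from vertical, and the jaw was slid about 25 mm open; the hand-in returned no verdict.

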